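# Seat the coin stage on its scanner base

## Task

Take the coin stage out of its tray by its upright black grip and settle its three ball feet into the cone, the groove and the flat of the scanner base, feeling it down gently while you hold it rather than dropping it. When it sits fully home, press it straight down with about 8 N for half a second, never pushing with more than 15 N, then let go and leave it there. Do not disturb the valuables around it.

Things in the scene. Friction and masses are not known exactly. Their poses are not given: they have to be found in the camera images.
- stage_top: Coin stage, 0.25 to 0.5 kg: T-shaped aluminium plate on three steel ball feet of diameter 16 mm. Origin under the grip, in the plane of the feet's lowest points; z up, x towards the nose (stem of the T). Plate 15 to 22 mm above the origin: crossbar 34 x 112 mm centred at x = -8 mm; stem 34 mm wide to x = 80 mm, carrying a gold coin in a dark round holder (top at 27 mm).
- top_grip (a point): Middle of the stage's upright black grip, 46 mm above its origin; axes as the stage's. The grip is 40 mm long along x, 14 mm thick along y, and reaches from 22 to 66 mm above the origin. Pinch it across the 14 mm, with 60 N or more so that the stage does not turn in the fingers.
- top_nose (a point): Lowest point of the foot under the nose, (60, 0, 0) mm in the stage's frame.
- top_foot_a (a point): Lowest point of the foot for the cone, (-8, 42, 0) mm in the stage's frame.
- top_foot_b (a point): Lowest point of the foot for the groove, (-8, -42, 0) mm in the stage's frame.
- tray: Fixed wooden tray 170 x 170 mm, walls 16 mm high, lined; origin on the table under its centre. The stage's feet stand in it 8 mm above the table.
- base: Scanner base: fixed grey slab, x -82 to 118 mm, y +-75 mm, 30 mm high with its two rails along x; origin on the table, z up. On the rails a carriage with the seats is clamped at a shift of -20 to +20 mm along x (not reported, new each time: find it by sight or feel); no shift in y. It stays put under the permitted forces. Pushing the stage on the base with over 15 N harms the balls.
- base_cone (a point): Where the cone's axis meets the bar's flat top if the carriage's shift is zero: (-8, 42, 56) mm in the base's frame. The bar is steel, 84 mm (x) by 128 mm (y), centred at x = -8, y = 0 plus the shift. Cone: mouth diameter 16 mm, polished walls at 45 degrees (friction about 0.15).
- base_groove (a point): The same for the V-groove's middle: (-8, -42, 56) mm in the base's frame at zero shift. It runs along y, mouth 16 mm wide and 34 mm long, polished walls at 45 degrees. With feet on the bar's flat top the stage stands 4.7 mm above its home height; e mm off home along x: about e mm above it for e up to 2, 3.6 mm at 4, 4.4 mm at 6, and the wall pushes the stage towards home.
- base_nose (a point): Where the nose foot's lowest point rests at home if the shift is zero: (60, 0, 51.3) mm in the base's frame, on the flat seat, a pad 50 (x) x 36 mm whose middle is at (63, 0) plus the shift. At home the stage is level, its x along the base's x, its origin 51.3 mm above the table, on the base's x axis at x = shift.
- bangle: gold bangle lying flat, diameter 68 mm, 18 mm high; leave alone
- coins: small roll of gold coins standing, diameter 25 mm, 20 mm high; leave alone
- ring_box: closed ring box 55 x 55 x 42 mm; leave alone
- loupe: black loupe, diameter 42 mm, 36 mm high; leave alone
- tin: round metal tin, diameter 64 mm, 55 mm high; leave alone
- dish: white dish, diameter 100 mm, 25 mm high; leave alone
- card_box: small cardboard box 75 x 50 x 30 mm; leave alone
There are look-alikes about, which are no part of the job. Leave any red or turquoise look-alike of the stage_top alone.

How it is judged:
By the outcome, as a careful person would: the job done as asked, in the order asked, and still so for the second after the job is handed in, with the robot touching nothing.
It also fails if it takes over 64 s, if anything falls off the work surface, if the arm or the gripper's body presses on something with over 40 N, if the wrist force passes 120 N, or if a joint passes its speed limit or range.

## Robot

A 6-joint arm with a two-finger parallel gripper is mounted at the origin on the work surface. World frame = base frame: x ahead of the robot, y to its left, z up, the work surface at z = 0. Lengths are in mm, angles in degrees, forces in N, time in s.
With the tool pointing down it reaches from about 350 to 850 mm from the base axis. Payload 8.1 kg.
Tool frame: the origin (TCP) lies at the very end of the fingers, on their centre line; the grasp point (between the pads) lies 19 mm behind it; z points along the fingers, y is the direction in which the jaws open and shut (so a half turn about z gives the same grasp; the last joint's range is limited). The gripper opens to 85 mm and grips with 20 to 120 N. Pads are 22 mm wide; open, the fingers measure 114 mm over their backs; the gripper's body (76 mm by 85 mm) begins 54 mm behind the grasp point. The pads swing forward as they close: fully open they stand 13 mm farther back than shut.
Start: joints at [68.102, 7.471, 85.268, -0, 87.261, -4.893], TCP at [175.455, 573.778, 231.292] pointing down, gripper open.
Joint ranges: [-169.43, 169.43], [-51.17, 129.36], [1.28, 143.12], [-76.62, 256.62], [0, 156.53], [-152.29, 152.29]. Speed limits (degrees/s): [136.94, 136.94, 159.86, 180, 180, 180].

## Interface

Orientations are given as [roll, pitch, yaw] about the fixed x, y, z axes, in that order (R = Rz(yaw) Ry(pitch) Rx(roll)).
In Python, from bench import r, eyes gives the robot as it stands. The module is installed in compiled form; this text tells all that it offers.
- The arm moves only by the tool play_rows, never from a script. Its argument "deltas" is a list of rows, each a list of 3 entries, a list of its own where there are three numbers: the shift along the tool's x, y, z in m, then the turn, a rotation vector about the tool's x, y, z in rad, then the closure, from 0 (fully open) to 1 (shut). A call has 1 to 8 rows; each row shifts and turns the pose as measured when the row begins, along the tool's axes as they then stand; what a row does not reach is not made up. A row lasts 1/8 s, in which the tool goes at most 62.5 mm and 10.7 degrees, less where a joint would pass 70% of its speed; a pose out of reach is approached as far as the arm can. A call with a gripper value outside its range is refused whole. The fingers move at their own pace and stop on an object; "force" is the grip in N (left out, the last holds). Time passes only in rows, so rows that do not move let the fingers close. It gives the time, the measured TCP pose, the force and the opening at its end, in the units of the state.
- r.sense(): the state, without advancing time (a new reading comes with each control period).
- eyes.snapshot(name): name is "scene" or "top"; returns the picture (480x640x3 uint8, red, green, blue); there is no depth.
- eyes.get_calibration(name): a dict with "mtx" (3x3 intrinsics, pixels), "D" ([k1, k2, p1, p2, k3] as OpenCV has them; the pictures are not rectified), "R" (3x3) and "t" (3): a world point X has camera coordinates R X + t. Camera axes: x right, y down, z forward; pixel columns grow to the right and rows downward; lengths in mm; the calibration is good to about 2 mm. A picture is of the moment at which its call begins. get_calibration takes no time and is no camera call.
- r.hand_in(): hands the job in, once; it reports no verdict.
The state is a dict: "time": time; "joint_pos": joint angles; "qd": joint speeds; "joint_efforts": joint torques, N m; "tool_pos": TCP position; "tcp_rot": TCP orientation; "ft_force": force on the tool from outside, world axes, zero at the start; "wrist_torque": the same for the moment, N m; "finger_gap": finger opening in mm.
Only numpy, scipy, OpenCV 4.12 (cv2) and the standard library are available. Lean on these libraries where they do the work, as an engineer would, in place of code of your own. Each camera call takes 0.05 s, during which the arm holds its last target. There are 200 camera calls.

## Working session

There is one attempt and no reset: what is moved stays moved. The work goes in short steps, Python scripts to look and compute and a tool call to move; the robot and the scene stay as the last step left them, time stands still between calls to the robot, and variables do not carry over. Pictures are saved under pics/ and viewed, about 8 in all and at most 12, crops included, and the job is handed in when it is done.

Besides the shell and the picture viewer there is one more tool, called as name(argument=value, ...) on one line, values as JSON. play_rows: Moves the arm, as the interface text tells. Its arguments: {"type":"object","properties":{"deltas":{"type":"array"},"force":{"type":"number"}},"required":["deltas"]}

```bash
mkdir -p pics; python3 - <<'E'
from bench import r, eyes
import cv2
for n in("scene","top"):
    im=eyes.snapshot(n); cv2.imwrite(f"pics/{n}0.png",im[:,:,::-1])
    c=eyes.get_calibration(n); print(n,c)
print(r.sense())
E
```

```text
scene {'mtx': array([[524.22069076,   0.        , 316.86019853],
       [  0.        , 524.22069076, 227.81485247],
       [  0.        ,   0.        ,   1.        ]]), 'D': array([-0.12276212,  0.        ,  0.        ,  0.        ,  0.        ]), 'R': array([[-0.52246925,  0.85253065, -0.01474338],
       [ 0.46919581,  0.27302063, -0.83983036],
       [-0.71195587, -0.44570307, -0.5426487 ]]), 't': array([ 259.14407875, -166.29480273, 1532.52677261])}
top {'mtx': array([[620.36873873,   0.        , 309.51966579],
       [  0.        , 620.36873873, 231.11712226],
       [  0.        ,   0.        ,   1.        ]]), 'D': array([0.01912851, 0.        , 0.        , 0.        , 0.        ]), 'R': array([[-0.00942845, -0.999938  ,  0.00592536],
       [-0.99338199,  0.00868797, -0.11452838],
       [ 0.1144698 , -0.00696597, -0.99340231]]), 't': array([ -22.34081464,  535.05290176, 1270.04511264])}
{'time': 0.1, 'joint_pos': array([ 6.81010069e+01,  7.50996211e+00,  8.53237074e+01,  1.32575485e-03,
        8.72596945e+01, -4.89252399e+00]), 'qd': array([-0.02221008, -0.15014875, -0.07557742, -0.02444724,  0.09788864,
       -0.00326965]), 'joint_efforts': array([ 1.30282857e-03, -5.70950139e+01, -5.01944518e+01, -1.23258396e-04,
        8.02622846e-03, -5.76981483e-05]), 'tool_pos': array([175.27160175, 573.32246396, 230.35144978]), 'tcp_rot': array([-1.79907089e+02, -9.28203127e-03,  1.62993459e+02]), 'ft_force': array([ 0.32982511, -0.59188001, -0.66262388]), 'wrist_torque': array([-0.03120125, -0.04115046,  0.01277268]), 'finger_gap': 85.32407744309072}
```

View pics/top0.png

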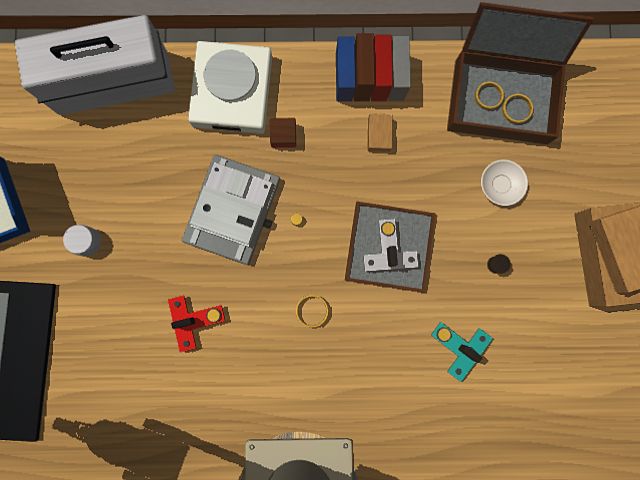

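View pics/scene0.png

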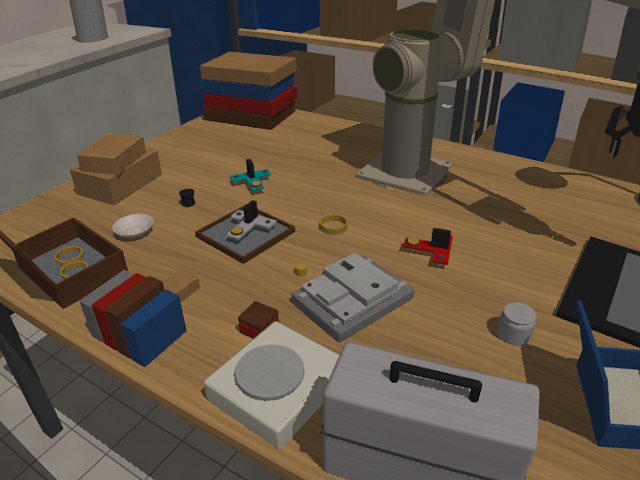

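The top picture shows three T-stages: red at (190,322), turquoise at (463,350), and aluminium in the wooden tray at (390,250). The aluminium one fits the description. The base is at (233,210), with the cone as a round hole near (207,208) and the groove near (245,222). I'll confirm both in an enlarged crop.

```bash
python3 - <<'E'
import cv2,numpy as np
im=cv2.imread("pics/top0.png")
a=cv2.resize(im[195:300,340:445],None,fx=5.6,fy=5.6,interpolation=cv2.INTER_CUBIC)
b=cv2.resize(im[150:270,178:283],None,fx=5,fy=5,interpolation=cv2.INTER_CUBIC)
cv2.imwrite("pics/cropA.png",a); cv2.imwrite("pics/cropB.png",b); print(a.shape,b.shape)
E
```

```text
(588, 588, 3) (600, 525, 3)
```

View pics/cropA.png

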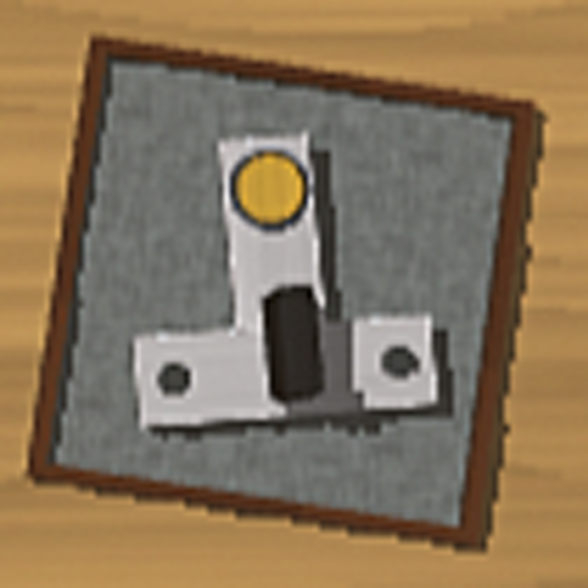

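View pics/cropB.png

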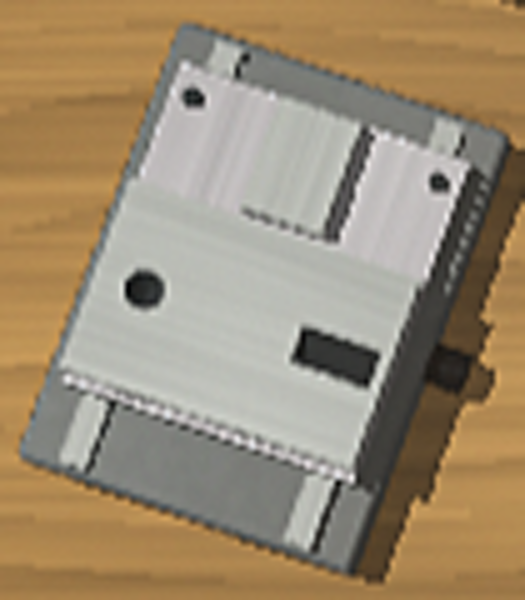

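Crop A shows the aluminium stage: screw dots at (174,379) and (400,361), coin at (271,189). Crop B shows the carriage: cone at (144,289), groove middle at (338,357), and bar corners at (64,375), (353,480), (420,283) and (133,180).

```bash
cat > h.py <<'E'
import numpy as np, cv2
from scipy.optimize import least_squares
from bench import r, eyes
def ray(cam,uv,z):
    c=eyes.get_calibration(cam); p=cv2.undistortPoints(np.array([[uv]],float),c["mtx"],c["D"])[0,0]
    R=np.array(c["R"]);t=np.array(c["t"]); d=R.T@np.r_[p,1]; o=-R.T@t
    return o+d*(z-o[2])/d[2]
def fit(obj,img):
    obj=np.array(obj,float);img=np.array(img,float)
    a=obj-obj.mean(0);b=img-img.mean(0)
    th=np.arctan2((a[:,0]*b[:,1]-a[:,1]*b[:,0]).sum(),(a*b).sum())
    R=np.array([[np.cos(th),-np.sin(th)],[np.sin(th),np.cos(th)]])
    t=img.mean(0)-R@obj.mean(0); return t,np.degrees(th),(obj@R.T+t-img)
def full(p,f,ox,oy): return ((p[0]+.5)/f-.5+ox,(p[1]+.5)/f-.5+oy)
E
python3 - <<'E'
from h import *
np.set_printoptions(precision=1,suppress=True)
A=lambda p,z: ray("top",full(p,5.6,340,195),z)[:2]
B=lambda p,z: ray("top",full(p,5,178,150),z)[:2]
o=[(-8,42),(-8,-42),(80,17),(80,-17),(9,56),(-25,56),(-25,-56),(9,-56)]
i=[A(p,30) for p in [(174,379),(400,361),(219,143),(309,134),(134,340),(145,428),(437,407),(432,317)]]
print("stage",*fit(o,i)); t,th,_=fit(o,i)
print("grip top c",A((292,342),74),"coin",A((271,189),35))
o=[(-8,42),(-8,-42),(-50,64),(-50,-64),(34,-64),(34,64)]
i=[B(p,56) for p in [(144,289),(338,357),(64,375),(353,480),(420,283),(133,180)]]
print("seat",*fit(o,i))
# slab: table corner outline
o=[(118,75),(118,-75),(-82,75),(-82,-75)]
for z in(20,30): print("slab",*fit(o,[B(p,z) for p in [(180,24),(510,137),(20,462),(355,578)]]))
E
```

```text
stage [ 478.6 -195.7] 4.010272259509713 [[-0.7 -0.2]
 [-0.8  0.4]
 [ 0.3 -0.2]
 [-0.4 -0.3]
 [ 0.6  0.3]
 [-0.5  1.4]
 [ 0.5 -1.5]
 [ 0.8  0.1]]
grip top c [ 478.5 -192.4] coin [ 538.8 -191.4]
seat [574.4 142. ] -19.90581725210618 [[-1.9 -0.9]
 [-1.5  0.1]
 [ 1.6  1.6]
 [ 2.4 -0.1]
 [-0.  -1.2]
 [-0.6  0.5]]
slab [567.2 144.9] -19.41223792395779 [[ 0.2 -0.1]
 [ 0.6 -0.6]
 [-0.6  0.6]
 [-0.2  0.1]]
slab [565.7 143.7] -19.412237923957786 [[ 1.1  0.1]
 [ 1.2 -1.3]
 [-1.1  1.4]
 [-1.2 -0.2]]
```

```bash
cat >> h.py <<'E'
from scipy.spatial.transform import Rotation as Ro
def plan(p0,yaw0,path):
    """path: (x,y,z,yaw,n rows); prints per-row tool shift (m) and turn (rad)"""
    p=np.array(p0,float);y=yaw0
    for *q,ty,n in path:
        d=(np.array(q)-p)/n; dy=((ty-y+180)%360-180)/n
        for k in range(n):
            a=np.radians(y); c,s=np.cos(a),np.sin(a)
            print([[round(float(v)/1000,4) for v in (c*d[0]+s*d[1],s*d[0]-c*d[1],-d[2])],[0,0,round(float(-np.radians(dy)),3)]],end=",")
            y+=dy
        p=np.array(q,float); print()
def now(): s=r.sense(); return s["tool_pos"],s["tcp_rot"][2]
E
python3 - <<'E'
from h import *
plan(*now(),[(450,300,200,163,8),(478.5,-194,130,184,10)])
E
```

```text
[[-0.0428, -0.0226, 0.0038], [0, 0, -0.0]],[[-0.0428, -0.0226, 0.0038], [0, 0, -0.0]],[[-0.0428, -0.0226, 0.0038], [0, 0, -0.0]],[[-0.0428, -0.0226, 0.0038], [0, 0, -0.0]],[[-0.0428, -0.0226, 0.0038], [0, 0, -0.0]],[[-0.0428, -0.0226, 0.0038], [0, 0, -0.0]],[[-0.0428, -0.0226, 0.0038], [0, 0, -0.0]],[[-0.0428, -0.0226, 0.0038], [0, 0, -0.0]],
[[-0.0172, -0.0464, 0.007], [0, 0, -0.037]],[[-0.0155, -0.047, 0.007], [0, 0, -0.037]],[[-0.0137, -0.0475, 0.007], [0, 0, -0.037]],[[-0.012, -0.048, 0.007], [0, 0, -0.037]],[[-0.0102, -0.0484, 0.007], [0, 0, -0.037]],[[-0.0084, -0.0488, 0.007], [0, 0, -0.037]],[[-0.0066, -0.049, 0.007], [0, 0, -0.037]],[[-0.0048, -0.0492, 0.007], [0, 0, -0.037]],[[-0.003, -0.0494, 0.007], [0, 0, -0.037]],[[-0.0012, -0.0495, 0.007], [0, 0, -0.037]],
```

play_rows(deltas=[[[-0.043,-0.023,0.002],[0,0,0],0],[[-0.043,-0.023,0.002],[0,0,0],0],[[-0.043,-0.023,0.002],[0,0,0],0],[[-0.043,-0.023,0.002],[0,0,0],0],[[-0.043,-0.023,0.002],[0,0,0],0],[[-0.043,-0.023,0.002],[0,0,0],0],[[-0.043,-0.023,0.002],[0,0,0],0],[[-0.043,-0.023,0.002],[0,0,0],0]], force=80)

```text
time: 1.1
tool_pos: [454.6, 289.6, 210.2]
tcp_rot: [-179.6, -0.2, 163.4]
ft_force: [0.9, 0.7, 0.1]
finger_gap: 85.4
```

play_rows(deltas=[[[-0.017,-0.046,0.004],[0,0,-0.045],0],[[-0.015,-0.047,0.004],[0,0,-0.045],0],[[-0.014,-0.047,0.004],[0,0,-0.045],0],[[-0.012,-0.048,0.004],[0,0,-0.045],0],[[-0.01,-0.048,0.004],[0,0,-0.045],0],[[-0.008,-0.049,0.004],[0,0,-0.045],0],[[-0.006,-0.049,0.004],[0,0,-0.045],0],[[-0.004,-0.049,0.004],[0,0,-0.045],0]])

```text
time: 2.1
tool_pos: [490.4, -115.6, 176.0]
tcp_rot: [-179.7, -0.5, -175.3]
ft_force: [0.4, 0.7, 1.2]
finger_gap: 85.2
```

play_rows(deltas=[[[0.006,-0.026,0.018],[0.003,0.005,0.006],0],[[0.006,-0.026,0.018],[0.002,0.004,0.006],0],[[0.006,-0.025,0.018],[0,0,0],0],[[0,0,0],[0,0,0],0],[[0,0,0],[0,0,0],0]])

```text
time: 2.72
tool_pos: [475.5, -199.5, 119.8]
tcp_rot: [-179.5, -1.2, -176.3]
ft_force: [0.8, 0.3, 0.0]
finger_gap: 85.5
```

```bash
python3 - <<'E'
from h import *
im=eyes.snapshot("scene"); print(now())
c=cv2.resize(im[150:270,190:330,::-1],None,fx=5,fy=5,interpolation=cv2.INTER_CUBIC); cv2.imwrite("pics/s1.png",c)
cal=eyes.get_calibration("scene")
for yo in(-196,-194,-192):
    a=np.radians(4);P=[(478.5-20*np.cos(a),yo-20*np.sin(a),74.),(478.5+20*np.cos(a),yo+20*np.sin(a),74.)]
    q=cv2.projectPoints(np.array(P),cv2.Rodrigues(cal["R"])[0],np.array(cal["t"],float),cal["mtx"],cal["D"])[0][:,0]
    print(yo,(q-[190,150])*5)
E
```

```text
(array([ 475.49035352, -199.35434158,  119.79266591]), np.float64(-176.3086068254513))
-196 [[321.79931119 248.92498698]
 [274.91517403 287.19898244]]
-194 [[325.12311017 249.95921155]
 [278.28044922 288.28696241]]
-192 [[328.45206086 250.99505817]
 [281.65111542 289.37667868]]
```

View pics/s1.png

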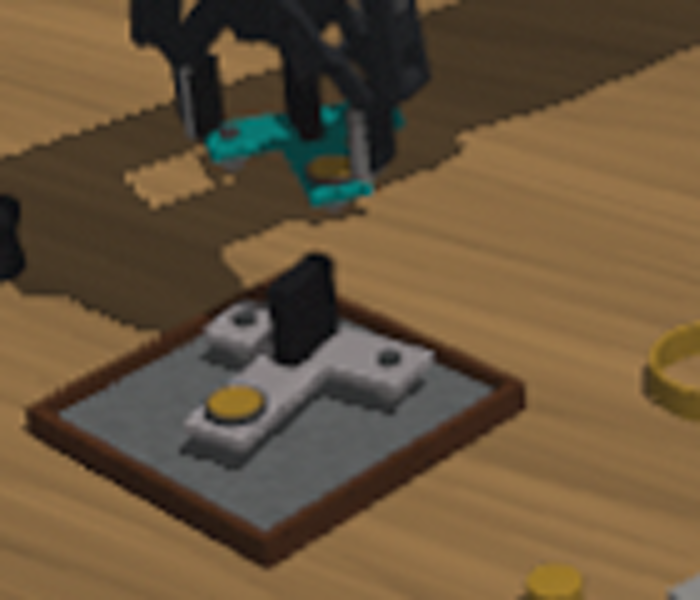

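play_rows(deltas=[[[-0.0015,0.0025,0.01],[-0.005,-0.01,0],0],[[-0.0015,0.0025,0.01],[-0.004,-0.01,0],0],[[0,0,0.015],[0,0,-0.005],0],[[0,0,0.01],[0,0,0],0],[[0,0,0],[0,0,0],0]])

```text
time: 3.4
tool_pos: [478.7, -191.8, 72.0]
tcp_rot: [179.9, 0.1, -175.8]
ft_force: [0.1, -0.4, -0.3]
finger_gap: 85.3
```

play_rows(deltas=[[[0,-0.001,0.012],[0,0,0],0],[[0,-0.001,0.012],[0,0,0.002],0],[[0,0,0.009],[0,0,0.002],0],[[0,0,0.001],[0,0,0],0],[[0,0,0],[0,0,0],0]])

```text
time: 4.03
tool_pos: [479.1, -194.2, 35.7]
tcp_rot: [180.0, 0.1, -176.1]
ft_force: [0.5, -0.1, 0.4]
finger_gap: 85.2
```

play_rows(deltas=[[[0,0,0],[0,0,0],0.6],[[0,0,0],[0,0,0],0.75],[[0,0,0],[0,0,0],0.85],[[0,0,0],[0,0,0],1],[[0,0,0],[0,0,0],1],[[0,0,0],[0,0,0],1]], force=80)

```text
time: 4.78
tool_pos: [480.1, -194.7, 37.1]
tcp_rot: [-180.0, 0.2, -176.1]
ft_force: [0.3, 0.7, -0.4]
finger_gap: 13.3
```

play_rows(deltas=[[[0,0,-0.004],[0,0,0],1],[[0,0,-0.008],[0,0,0],1],[[0,0,-0.012],[0,0,0],1],[[0,0,-0.02],[0,0,0],1],[[0,0,-0.03],[0,0,0],1],[[0,0,-0.03],[0,0,0],1],[[0,0,0],[0,0,0],1],[[0,0,0],[0,0,0],1]])

```text
time: 5.78
tool_pos: [478.5, -194.1, 145.7]
tcp_rot: [180.0, 0.1, -176.1]
ft_force: [0.3, -0.1, -3.2]
finger_gap: 12.9
```

```bash
python3 - <<'E'
from h import *
p,y=now(); print(p,y,r.sense()["ft_force"])
# stage origin lies under tool; base home approx (576,142.4), yaw -19.6 -> tool 160.4
plan(p,y,[(568,142,145,160.4,8)])
E
```

```text
[ 478.53230513 -194.09530965  145.73949587] -176.0818399915608 [ 0.34813049 -0.06447303 -3.22305798]
[[-0.014, 0.0411, 0.0001], [0, 0, 0.051]],[[-0.0119, 0.0418, 0.0001], [0, 0, 0.051]],[[-0.0097, 0.0424, 0.0001], [0, 0, 0.051]],[[-0.0076, 0.0428, 0.0001], [0, 0, 0.051]],[[-0.0053, 0.0431, 0.0001], [0, 0, 0.051]],[[-0.0031, 0.0434, 0.0001], [0, 0, 0.051]],[[-0.0009, 0.0435, 0.0001], [0, 0, 0.051]],[[0.0013, 0.0435, 0.0001], [0, 0, 0.051]],
```

play_rows(deltas=[[[-0.014,0.041,0],[0,0,0.051],1],[[-0.012,0.042,0],[0,0,0.051],1],[[-0.01,0.042,0],[0,0,0.051],1],[[-0.007,0.043,0],[0,0,0.051],1],[[-0.005,0.043,0],[0,0,0.051],1],[[-0.003,0.043,0],[0,0,0.051],1],[[-0.001,0.04,0],[0,0,0.051],1],[[0.001,0.025,0],[0,0,0.04],1]])

```text
time: 6.78
tool_pos: [557.8, 128.1, 131.3]
tcp_rot: [-179.8, -0.9, 160.1]
ft_force: [0.5, -1.1, -2.9]
finger_gap: 12.8
```

play_rows(deltas=[[[0,0,0],[0,0,0],1],[[0,0,0],[0,0,0],1]])

```text
time: 7.02
tool_pos: [555.8, 129.2, 127.7]
tcp_rot: [-179.6, -1.2, 160.3]
ft_force: [-0.2, -0.2, -2.9]
finger_gap: 12.7
```

```bash
python3 - <<'E'
from h import *
im=eyes.snapshot("top"); cv2.imwrite("pics/t2.png",im[:,:,::-1])
c=cv2.resize(im[130:290,150:310,::-1],None,fx=3.7,fy=3.7,interpolation=cv2.INTER_CUBIC)
s=eyes.snapshot("scene");cv2.imwrite("pics/s2.png",s[:,:,::-1])
d=cv2.resize(s[190:350,270:430,::-1],None,fx=2.5,fy=2.5,interpolation=cv2.INTER_CUBIC)
cv2.imwrite("pics/c2.png",np.hstack([cv2.resize(c,(400,400)),d])); p,y=now(); print(p,y,r.sense()["tcp_rot"])
plan(p,y,[(576,142.4,110,160.4,4)])
E
```

```text
[556.02329085 128.83663571 128.19472764] 160.25649895093005 [-179.64667943   -1.14563839  160.25649895]
[[-0.0036, 0.0049, 0.0045], [0, 0, -0.001]],[[-0.0036, 0.0049, 0.0045], [0, 0, -0.001]],[[-0.0036, 0.0049, 0.0045], [0, 0, -0.001]],[[-0.0036, 0.0049, 0.0045], [0, 0, -0.001]],
```

View pics/c2.png

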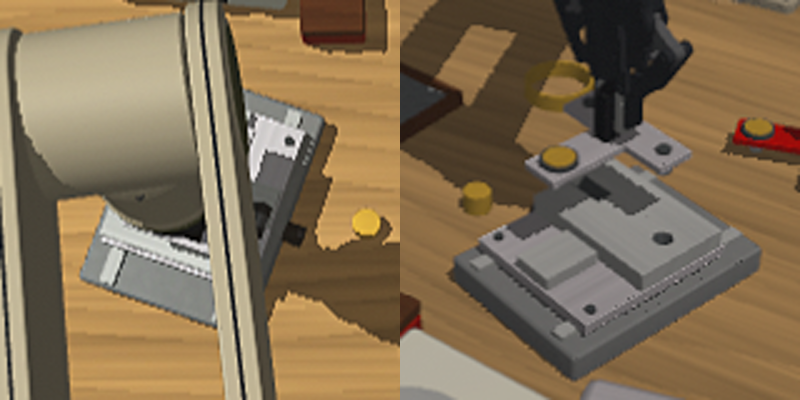

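The picture shows the stage held level above the base, with its coin at (558,157) and the cone visible at (663,238). I'll measure both more closely in the scene camera, so camera bias cancels.

```bash
python3 - <<'E'
import cv2,numpy as np
a=cv2.imread("pics/scene0.png")[245:345,285:418]; b=cv2.imread("pics/s2.png")[220:320,285:418]
f=lambda x:cv2.resize(x,None,fx=6,fy=6,interpolation=cv2.INTER_CUBIC)
cv2.imwrite("pics/a3.png",f(a)); cv2.imwrite("pics/b3.png",f(b))
E
```

```text
(no output)
```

View pics/a3.png

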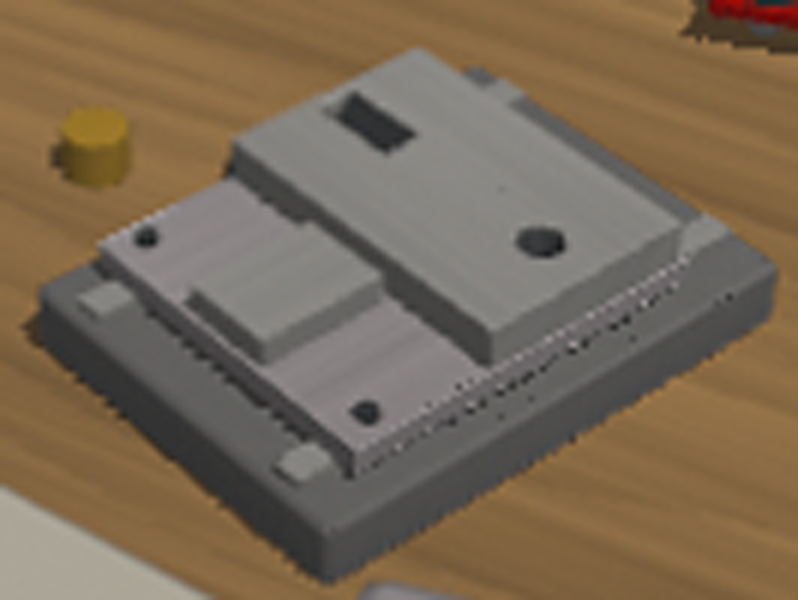

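View pics/b3.png

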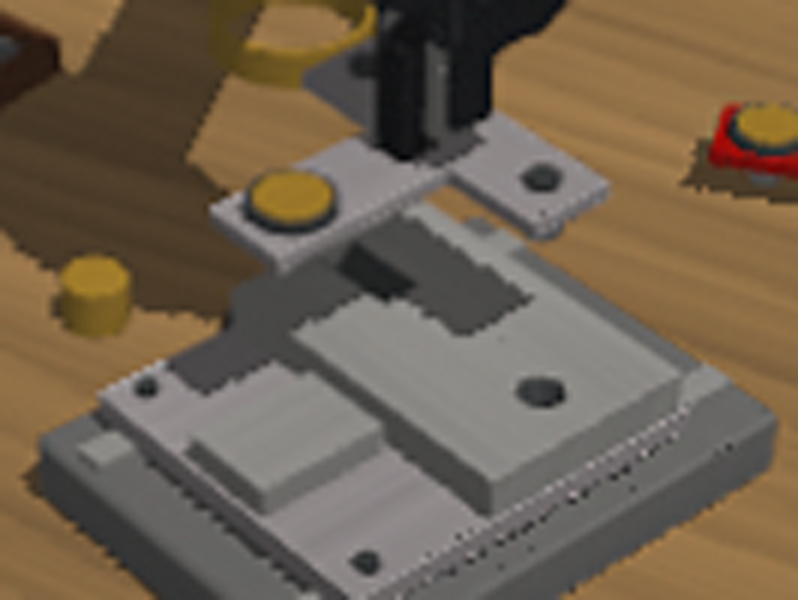

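```bash
python3 - <<'E'
from h import *
np.set_printoptions(precision=1,suppress=True)
A=lambda p,z: ray("scene",full(p,6,285,245),z)[:2]
B=lambda p,z: ray("scene",full(p,6,285,220),z)[:2]
o=[(-8,42),(-8,-42),(34,64),(-50,64),(-50,-64),(34,-64)]
i=[A(p,56) for p in [(541,242),(373,122),(490,333),(688,225),(420,50),(232,147)]]
print("seat all",*fit(o,i)); print("seat2",*fit(o[:2],i[:2]))
o=[(-8,42),(-8,-42),(80,-17),(80,17),(-25,56),(9,56)]
for off in (27.5,28.7,30):
    z=128.1-off+22
    i=[B(p,z) for p in [(542,178),(362,65),(212,210),(275,262),(608,185),(540,228)]]
    print(off,"stage",*fit(o,i))
E
```

```text
seat all [576.  143.4] -19.667147544133382 [[ 0.9  1.4]
 [ 1.6 -0.3]
 [-0.1  1.9]
 [ 0.4 -1. ]
 [-0.5 -0.9]
 [-2.2 -1.2]]
seat2 [574.7 142.7] -20.519051254563085 [[ 0.2  0.6]
 [-0.2 -0.6]]
27.5 stage [557.6 129.7] -18.59022431594027 [[ 2.4  1.3]
 [ 4.1  2.3]
 [-0.2 -1.7]
 [-2.8 -0. ]
 [-2.2  0.3]
 [-1.3 -2.2]]
28.7 stage [556.1 129. ] -18.590224315940283 [[ 2.5  1.2]
 [ 4.2  2.4]
 [-0.3 -1.6]
 [-2.9  0. ]
 [-2.2  0.2]
 [-1.3 -2.3]]
30 stage [554.4 128.1] -18.59022431594029 [[ 2.5  1.1]
 [ 4.4  2.5]
 [-0.4 -1.5]
 [-3.   0.1]
 [-2.1  0.1]
 [-1.4 -2.4]]
```

play_rows(deltas=[[[-0.003,0.005,0.004],[-0.003,-0.01,0],1],[[-0.003,0.005,0.005],[-0.003,-0.01,0],1],[[-0.004,0.005,0.006],[0,0,0],1],[[-0.004,0.004,0.006],[0,0,0],1],[[0,0,0],[0,0,0],1],[[0,0,0],[0,0,0],1]])

```text
time: 7.88
tool_pos: [576.9, 141.0, 105.2]
tcp_rot: [-180.0, 0.1, 160.1]
ft_force: [0.5, -0.7, -2.8]
finger_gap: 13.0
```

```bash
python3 - <<'E'
from h import *
p,y=now(); print(p,r.sense()["tcp_rot"],r.sense()["ft_force"],r.sense()["wrist_torque"])
plan(p,y,[(575.6,142.7,95,160.4,2)])
E
```

```text
[576.94222101 141.04189714 105.20306293] [-1.79998347e+02  7.41947132e-02  1.60140107e+02] [ 0.53460675 -0.70704203 -2.83691382] [ 0.02245839 -0.00444487 -0.00203551]
[[0.0009, 0.0006, 0.0051], [0, 0, -0.002]],[[0.0009, 0.0006, 0.0051], [0, 0, -0.002]],
```

play_rows(deltas=[[[0.0009,0.0006,0.005],[0,0,-0.002],1],[[0.0009,0.0006,0.005],[0,0,-0.002],1],[[0,0,0.002],[0,0,0],1],[[0,0,0.001],[0,0,0],1],[[0,0,0],[0,0,0],1]])

```text
time: 8.5
tool_pos: [575.4, 142.8, 91.5]
tcp_rot: [-180.0, 0.1, 160.4]
ft_force: [0.1, -0.5, -2.8]
finger_gap: 13.2
```

play_rows(deltas=[[[0,0,0.001],[0,0,0],1],[[0,0,0.001],[0,0,0],1],[[0,0,0.001],[0,0,0],1]])

```text
time: 8.88
tool_pos: [575.8, 142.8, 88.8]
tcp_rot: [180.0, 0.1, 160.4]
ft_force: [-0.1, 0.5, -2.5]
finger_gap: 13.0
```

play_rows(deltas=[[[0,0,0.001],[0,0,0],1],[[0,0,0.001],[0,0,0],1]])

```text
time: 9.12
tool_pos: [575.8, 142.8, 86.7]
tcp_rot: [180.0, 0.1, 160.4]
ft_force: [-0.9, -0.3, -2.5]
finger_gap: 13.4
```

play_rows(deltas=[[[0,0,0.001],[0,0,0],1]])

```text
time: 9.25
tool_pos: [575.8, 142.8, 85.6]
tcp_rot: [180.0, 0.1, 160.4]
ft_force: [-0.2, 0.5, -2.4]
finger_gap: 13.4
```

play_rows(deltas=[[[0,0,0.001],[0,0,0],1]])

```text
time: 9.38
tool_pos: [575.8, 142.8, 84.5]
tcp_rot: [180.0, 0.1, 160.4]
ft_force: [0.1, 0.8, -1.8]
finger_gap: 12.9
```

play_rows(deltas=[[[0,0,0.0007],[0,0,0],1]])

```text
time: 9.5
tool_pos: [575.8, 142.8, 83.7]
tcp_rot: [180.0, 0.1, 160.4]
ft_force: [-0.0, -0.1, -2.9]
finger_gap: 13.0
```

play_rows(deltas=[[[0,0,0.0007],[0,0,0],1]])

```text
time: 9.62
tool_pos: [575.8, 142.8, 82.9]
tcp_rot: [180.0, 0.1, 160.4]
ft_force: [0.2, 0.2, -2.7]
finger_gap: 13.3
```

play_rows(deltas=[[[0,0,0.0005],[0,0,0],1]])

```text
time: 9.75
tool_pos: [575.7, 142.8, 82.4]
tcp_rot: [180.0, 0.1, 160.4]
ft_force: [-0.0, -0.6, -2.9]
finger_gap: 13.1
```

play_rows(deltas=[[[0,0,0.0005],[0,0,0],1]])

```text
time: 9.88
tool_pos: [575.8, 142.8, 81.9]
tcp_rot: [180.0, 0.1, 160.4]
ft_force: [-0.2, -0.2, -2.8]
finger_gap: 13.0
```

play_rows(deltas=[[[0,0,0.0005],[0,0,0],1]])

```text
time: 10.0
tool_pos: [576.0, 142.8, 81.5]
tcp_rot: [180.0, 0.1, 160.4]
ft_force: [1.0, -0.5, -2.4]
finger_gap: 12.8
```

play_rows(deltas=[[[0,0,0.0005],[0,0,0],1]])

```text
time: 10.12
tool_pos: [576.2, 142.8, 81.2]
tcp_rot: [180.0, 0.2, 160.4]
ft_force: [0.4, -0.6, -1.9]
finger_gap: 13.5
```

play_rows(deltas=[[[0,0,0.0004],[0,0,0],1]])

```text
time: 10.25
tool_pos: [576.5, 142.8, 81.0]
tcp_rot: [179.9, 0.2, 160.4]
ft_force: [0.6, 0.6, -2.3]
finger_gap: 13.0
```

play_rows(deltas=[[[0,0,0.0004],[0,0,0],1]])

```text
time: 10.38
tool_pos: [576.7, 142.8, 80.7]
tcp_rot: [179.9, 0.2, 160.4]
ft_force: [2.0, -0.2, -2.4]
finger_gap: 12.9
```

play_rows(deltas=[[[0,0,0.0004],[0,0,0],1]])

```text
time: 10.5
tool_pos: [576.9, 142.7, 80.5]
tcp_rot: [179.9, 0.2, 160.4]
ft_force: [0.3, -1.0, -0.5]
finger_gap: 12.9
```

play_rows(deltas=[[[-0.0003,0,0.0004],[0,0,0],1]])

```text
time: 10.62
tool_pos: [577.0, 142.7, 80.4]
tcp_rot: [179.9, 0.2, 160.4]
ft_force: [-2.8, -1.0, 3.8]
finger_gap: 12.9
```

play_rows(deltas=[[[-0.0003,0,0.0004],[0,0,0],1]])

```text
time: 10.75
tool_pos: [577.1, 142.7, 80.4]
tcp_rot: [179.9, 0.2, 160.4]
ft_force: [-5.1, -0.1, 4.8]
finger_gap: 12.7
```

play_rows(deltas=[[[0,0,0.0004],[0,0,0],1]])

```text
time: 10.88
tool_pos: [577.1, 142.7, 80.4]
tcp_rot: [179.9, 0.2, 160.4]
ft_force: [-3.4, -1.3, 4.6]
finger_gap: 13.1
```

play_rows(deltas=[[[0.0002,0,0],[0,0,0],1]])

```text
time: 11.0
tool_pos: [577.0, 142.7, 80.5]
tcp_rot: [179.9, 0.2, 160.4]
ft_force: [-0.8, -0.6, -0.2]
finger_gap: 13.0
```

play_rows(deltas=[[[0,0,0],[0,0,0],1]])

```text
time: 11.12
tool_pos: [577.0, 142.7, 80.5]
tcp_rot: [179.9, 0.2, 160.4]
ft_force: [-2.0, -1.1, 1.1]
finger_gap: 12.8
```

```bash
python3 - <<'E'
from h import *
for _ in range(4):
    eyes.snapshot("top"); s=r.sense(); print(s["time"],s["tool_pos"],s["tcp_rot"],s["ft_force"],s["wrist_torque"])
E
```

```text
11.175 [576.99109784 142.69120097  80.46061389] [179.93722596   0.21228211 160.3609971 ] [-2.22024229 -1.05894027  1.64378087] [-0.06586403  0.33307732 -0.07400349]
11.225 [576.9777396  142.67646257  80.4215058 ] [179.93851308   0.20714152 160.36232689] [-1.68975604 -0.97597776  1.57973885] [-0.06519005  0.29608985 -0.07675537]
11.275 [576.99023338 142.69365156  80.4703227 ] [179.93745531   0.21044726 160.36184042] [-2.10789441 -0.29241956  2.2644907 ] [-0.09401008  0.35554792 -0.04582067]
11.325 [577.02156793 142.69713688  80.4786652 ] [179.93711398   0.21232441 160.36213258] [-1.8435798  -0.25717118  1.95415804] [-0.07812515  0.28216736 -0.06581337]
```

play_rows(deltas=[[[0.0003,0,0.0002],[0,0,0],1]])

```text
time: 11.45
tool_pos: [577.0, 142.7, 80.4]
tcp_rot: [179.9, 0.2, 160.4]
ft_force: [-1.3, -1.9, 3.6]
finger_gap: 13.0
```

play_rows(deltas=[[[0.0002,0,0.0003],[0,0,0],1]])

```text
time: 11.58
tool_pos: [577.0, 142.7, 80.4]
tcp_rot: [179.9, 0.3, 160.4]
ft_force: [-2.1, -1.6, 5.1]
finger_gap: 13.1
```

```bash
python3 - <<'E'
from h import *
for _ in range(3):
    eyes.snapshot("top"); s=r.sense(); print(s["time"],s["tool_pos"],s["tcp_rot"],s["ft_force"],s["wrist_torque"])
E
```

```text
11.625 [576.99031506 142.72515736  80.42215326] [179.92675989   0.26890872 160.35765407] [-1.48717465 -2.10614175  4.28662304] [-0.22653391  0.34237907 -0.10517717]
11.675 [576.97088894 142.73167096  80.4047401 ] [179.92892367   0.2672226  160.35837231] [-2.09358858 -1.22187285  4.65985537] [-0.26549169  0.35301705 -0.10390101]
11.725 [576.99324109 142.72982988  80.43194602] [179.92732672   0.26930292 160.35942716] [-1.88264826 -1.01176196  4.75465108] [-0.25270855  0.31671705 -0.10910415]
```

The stage is locked: 0.3 mm sideways commands don't move it, and its height matches home (80.4 mm, against 51.3 mm plus the grasp offset of about 29.1 mm). Pressing now.

play_rows(deltas=[[[0.0002,0,0.0005],[0,0,0],1]])

```text
time: 11.85
tool_pos: [577.1, 142.7, 80.4]
tcp_rot: [179.9, 0.3, 160.4]
ft_force: [-2.8, -2.3, 7.0]
finger_gap: 12.5
```

play_rows(deltas=[[[0.0002,0,0.0006],[0,0,0],1]])

```text
time: 11.98
tool_pos: [577.0, 142.7, 80.3]
tcp_rot: [179.9, 0.3, 160.4]
ft_force: [-3.4, -2.1, 8.9]
finger_gap: 13.3
```

play_rows(deltas=[[[0.0002,0,0.0005],[0,0,0],1]])

```text
time: 12.1
tool_pos: [577.0, 142.7, 80.4]
tcp_rot: [179.9, 0.3, 160.3]
ft_force: [-3.0, -1.3, 7.0]
finger_gap: 13.0
```

```bash
python3 - <<'E'
from h import *
for _ in range(14):
    eyes.snapshot("top"); s=r.sense(); print(round(s["time"],3),s["tool_pos"].round(2),s["ft_force"].round(2),s["wrist_torque"].round(2))
E
```

```text
12.15 [577.   142.71  80.35] [-3.47 -2.48  6.68] [-0.3   0.62 -0.18]
12.2 [577.   142.73  80.34] [-2.53 -1.04  7.02] [-0.25  0.61 -0.12]
12.25 [576.98 142.73  80.37] [-3.26 -1.94  7.63] [-0.23  0.65 -0.11]
12.3 [577.02 142.69  80.36] [-3.42 -0.85  7.49] [-0.26  0.65 -0.08]
12.35 [577.   142.74  80.36] [-3.   -2.02  7.27] [-0.23  0.6  -0.17]
12.4 [577.02 142.74  80.39] [-3.35 -1.68  7.45] [-0.26  0.55 -0.12]
12.45 [576.98 142.74  80.35] [-3.29 -1.78  7.33] [-0.28  0.62 -0.15]
12.5 [577.01 142.74  80.38] [-2.88 -2.07  6.88] [-0.28  0.62 -0.11]
12.55 [577.   142.75  80.39] [-3.16 -2.14  7.62] [-0.29  0.67 -0.12]
12.6 [577.   142.77  80.37] [-3.44 -2.66  7.29] [-0.24  0.67 -0.11]
12.65 [577.   142.76  80.37] [-3.68 -2.21  7.06] [-0.29  0.59 -0.18]
12.7 [577.01 142.73  80.38] [-3.32 -1.52  6.41] [-0.27  0.65 -0.14]
12.75 [577.01 142.74  80.38] [-3.37 -1.88  7.45] [-0.29  0.57 -0.07]
12.8 [577.03 142.71  80.38] [-2.76 -1.77  7.24] [-0.27  0.61 -0.1 ]
```

play_rows(deltas=[[[0.0005,-0.0003,0.0005],[0,0,0],1]])

```text
time: 12.92
tool_pos: [576.9, 142.7, 80.4]
tcp_rot: [179.9, 0.4, 160.3]
ft_force: [-0.7, -0.7, 4.8]
finger_gap: 13.3
```

play_rows(deltas=[[[0.0005,-0.0003,0.0005],[0,0,0],1]])

```text
time: 13.05
tool_pos: [576.9, 142.7, 80.4]
tcp_rot: [179.8, 0.5, 160.3]
ft_force: [-1.0, -0.3, 4.8]
finger_gap: 12.8
```

```bash
python3 - <<'E'
from h import *
for _ in range(13):
    eyes.snapshot("top"); s=r.sense(); print(round(s["time"],3),s["tool_pos"].round(2),s["ft_force"].round(2),s["wrist_torque"].round(2),s["tcp_rot"].round(2))
E
```

```text
13.1 [576.86 142.71  80.38] [-0.43 -0.82  5.27] [-0.09  0.21 -0.2 ] [179.84   0.45 160.33]
13.15 [576.85 142.69  80.36] [-0.87 -1.37  4.91] [-0.08  0.16 -0.2 ] [179.84   0.45 160.34]
13.2 [576.84 142.73  80.38] [-0.25 -1.11  4.65] [-0.14  0.22 -0.21] [179.84   0.45 160.34]
13.25 [576.83 142.69  80.36] [-0.54 -0.97  4.72] [-0.15  0.18 -0.21] [179.84   0.45 160.33]
13.3 [576.84 142.73  80.37] [-1.08 -1.14  4.81] [-0.13  0.25 -0.2 ] [179.84   0.45 160.34]
13.35 [576.85 142.71  80.36] [-0.73 -0.53  5.13] [-0.14  0.25 -0.2 ] [179.84   0.45 160.33]
13.4 [576.84 142.74  80.36] [-0.68 -0.92  5.13] [-0.16  0.15 -0.17] [179.84   0.45 160.34]
13.45 [576.82 142.71  80.34] [-0.51  0.17  5.62] [-0.1   0.17 -0.16] [179.84   0.44 160.33]
13.5 [576.85 142.71  80.37] [ 0.19 -1.08  5.25] [-0.08  0.17 -0.21] [179.84   0.45 160.34]
13.55 [576.82 142.73  80.35] [-0.31 -0.91  5.12] [-0.11  0.21 -0.19] [179.84   0.44 160.34]
13.6 [576.82 142.72  80.34] [-0.66 -0.67  5.15] [-0.1   0.18 -0.16] [179.84   0.44 160.33]
13.65 [576.83 142.72  80.36] [-0.12 -0.43  5.23] [-0.14  0.24 -0.23] [179.84   0.44 160.34]
13.7 [576.87 142.69  80.38] [-1.26 -0.83  4.94] [-0.13  0.2  -0.19] [179.84   0.45 160.33]
```

Lateral load is now small, but the tool has pitched to 0.45°, against 0.1–0.2° at grasp, so the nose may be lifted slightly. I'll level it and press again.

play_rows(deltas=[[[0,0,0.0003],[0,0.003,0],1]])

```text
time: 13.82
tool_pos: [576.9, 142.7, 80.3]
tcp_rot: [179.8, 0.3, 160.3]
ft_force: [-3.3, -1.9, 5.6]
finger_gap: 13.1
```

play_rows(deltas=[[[0,0,0.0003],[0,0.003,0],1]])

```text
time: 13.95
tool_pos: [577.0, 142.7, 80.3]
tcp_rot: [179.8, 0.1, 160.3]
ft_force: [-3.8, -1.5, 5.8]
finger_gap: 13.0
```

```bash
python3 - <<'E'
from h import *
for _ in range(3):
    eyes.snapshot("top"); s=r.sense(); print(round(s["time"],3),s["tool_pos"].round(2),s["ft_force"].round(2),s["wrist_torque"].round(2),s["tcp_rot"].round(2))
E
```

```text
14.0 [576.97 142.69  80.34] [-3.78 -1.07  6.51] [-0.34  0.54 -0.18] [1.7984e+02 1.0000e-01 1.6033e+02]
14.05 [576.97 142.69  80.34] [-3.36 -2.34  5.73] [-0.35  0.54 -0.18] [1.7984e+02 1.1000e-01 1.6033e+02]
14.1 [576.96 142.65  80.33] [-3.26 -1.4   7.38] [-0.31  0.5  -0.17] [1.7984e+02 1.1000e-01 1.6033e+02]
```

play_rows(deltas=[[[0.0003,-0.0002,0.0006],[-0.002,0.001,0],1]])

```text
time: 14.22
tool_pos: [576.9, 142.7, 80.3]
tcp_rot: [179.7, 0.1, 160.3]
ft_force: [-2.3, -0.9, 8.5]
finger_gap: 13.4
```

play_rows(deltas=[[[0.0003,-0.0002,0.0007],[0,0.001,0],1]])

```text
time: 14.35
tool_pos: [576.9, 142.7, 80.3]
tcp_rot: [179.7, 0.1, 160.3]
ft_force: [-3.0, -0.3, 8.4]
finger_gap: 13.2
```

```bash
python3 - <<'E'
from h import *
for _ in range(13):
    im=eyes.snapshot("scene"); s=r.sense(); print(round(s["time"],3),s["tool_pos"].round(2),s["ft_force"].round(2),s["wrist_torque"].round(2),s["tcp_rot"].round(2))
cv2.imwrite("pics/press.png",cv2.resize(im[220:320,285:418,::-1],None,fx=6,fy=6,interpolation=cv2.INTER_CUBIC))
E
```

```text
14.4 [576.91 142.69  80.3 ] [-3.34 -1.07  7.43] [-0.33  0.45 -0.19] [1.7968e+02 7.0000e-02 1.6034e+02]
14.45 [576.92 142.7   80.31] [-2.86 -0.66  7.69] [-0.36  0.44 -0.15] [1.7968e+02 8.0000e-02 1.6034e+02]
14.5 [576.95 142.71  80.33] [-3.1  -1.1   7.41] [-0.34  0.52 -0.18] [1.7968e+02 8.0000e-02 1.6034e+02]
14.55 [576.93 142.7   80.31] [-3.36 -1.18  7.67] [-0.33  0.47 -0.16] [1.7969e+02 8.0000e-02 1.6034e+02]
14.6 [576.93 142.69  80.29] [-2.84 -0.37  7.36] [-0.36  0.5  -0.17] [1.7968e+02 8.0000e-02 1.6034e+02]
14.65 [576.91 142.7   80.3 ] [-3.11 -0.94  7.86] [-0.36  0.47 -0.23] [1.7969e+02 8.0000e-02 1.6034e+02]
14.7 [576.93 142.69  80.3 ] [-2.92 -0.56  7.92] [-0.37  0.5  -0.18] [1.7969e+02 8.0000e-02 1.6034e+02]
14.75 [576.95 142.71  80.33] [-3.12 -0.86  7.61] [-0.36  0.52 -0.17] [1.7968e+02 8.0000e-02 1.6034e+02]
14.8 [576.94 142.71  80.33] [-3.23 -1.72  6.57] [-0.33  0.46 -0.18] [1.7968e+02 8.0000e-02 1.6034e+02]
14.85 [576.92 142.71  80.33] [-2.6  -1.32  7.84] [-0.42  0.5  -0.18] [1.7968e+02 8.0000e-02 1.6034e+02]
14.9 [576.94 142.67  80.31] [-3.59 -1.24  7.95] [-0.37  0.47 -0.16] [1.7969e+02 8.0000e-02 1.6034e+02]
14.95 [576.94 142.67  80.31] [-3.23 -0.62  7.81] [-0.34  0.51 -0.2 ] [1.7969e+02 8.0000e-02 1.6034e+02]
15.0 [576.93 142.71  80.31] [-2.86 -1.75  8.07] [-0.37  0.44 -0.13] [1.7969e+02 8.0000e-02 1.6034e+02]
```

View pics/press.png

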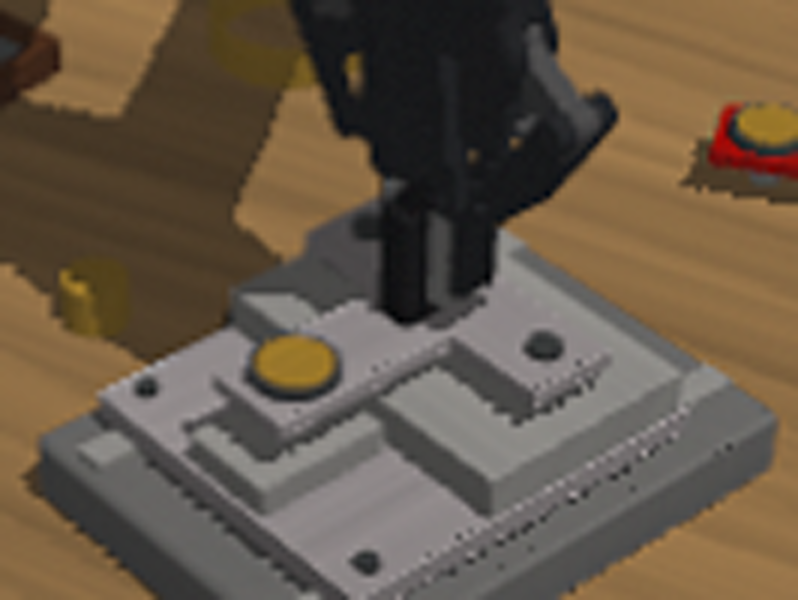

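The press held about 7.6 N for 0.65 s. The picture shows the stage seated on the carriage, with the nose over its pad (coin at (294,363), screw at (544,345)). Next I'll take the load off and release.

play_rows(deltas=[[[0.0002,0,0.0002],[0,0,0],1],[[0.0001,0,0],[0,0,0],1]])

```text
time: 15.25
tool_pos: [576.9, 142.8, 80.4]
tcp_rot: [179.7, 0.1, 160.3]
ft_force: [-0.7, -0.8, 3.0]
finger_gap: 12.7
```

play_rows(deltas=[[[0,0,0],[0,0,0],0.7],[[0,0,0],[0,0,0],0.6],[[0,0,0],[0,0,0],0.5],[[0,0,0],[0,0,0],0.4]], force=20)

```text
time: 15.75
tool_pos: [576.2, 143.1, 79.0]
tcp_rot: [179.7, 0.0, 160.4]
ft_force: [0.1, -0.9, 0.4]
finger_gap: 51.0
```

play_rows(deltas=[[[0,0,-0.01],[0,0,0],0.4],[[0,0,-0.02],[0,0,0],0.4],[[0,0,-0.03],[0,0,0],0.4],[[0,0,-0.04],[0,0,0],0.4],[[0,0,-0.04],[0,0,0],0.4],[[0,0.04,-0.02],[0,0,0],0.4],[[0,0.05,0],[0,0,0],0.4],[[0,0.05,0],[0,0,0],0.4]])

```text
time: 16.75
tool_pos: [626.1, 274.2, 260.2]
tcp_rot: [179.3, 0.7, 160.0]
ft_force: [0.9, -0.3, 0.1]
finger_gap: 51.3
```

play_rows(deltas=[[[0,0.05,-0.01],[0,0,0],0.4],[[0,0.05,-0.01],[0,0,0],0.4],[[0,0.05,-0.01],[0,0,0],0.4],[[0,0.04,-0.005],[0,0,0],0.4],[[0,0.02,0],[0,0,0],0.4],[[0,0,0],[0,0,0],0.4]])

```text
time: 17.5
tool_pos: [697.5, 481.1, 310.4]
tcp_rot: [178.8, 1.1, 160.2]
ft_force: [0.7, 0.1, -1.1]
finger_gap: 50.9
```

```bash
python3 - <<'E'
from h import *
t=eyes.snapshot("top")[:,:,::-1]; s=eyes.snapshot("scene")[:,:,::-1]
cv2.imwrite("pics/topE.png",t); cv2.imwrite("pics/sE.png",s)
f=lambda x:cv2.resize(x,(400,400),interpolation=cv2.INTER_CUBIC)
cv2.imwrite("pics/E.png",np.hstack([f(t[150:270,175:295]),f(s[220:340,285:405])]))
print(r.sense()["ft_force"],now())
E
```

```text
[ 0.63824349 -0.12048791  0.06235196] (array([697.81051173, 479.46009631, 312.23448445]), np.float64(160.12925134745475))
```

View pics/E.png

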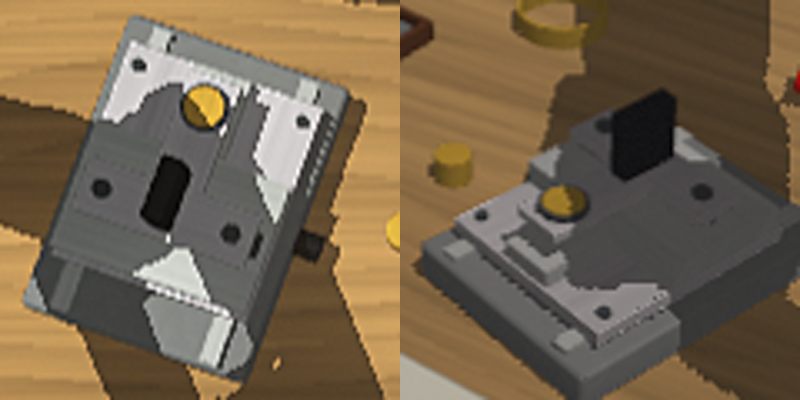

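```bash
python3 - <<'E'
from h import *
f=400/120
for n,p,z in(("A",(101,188),73.3),("B",(231,233),73.3),("grip",(167,187),117.3)): print(n,ray("top",full(p,f,175,150),z))
i=[ray("top",full(p,f,175,150),73.3)[:2] for p in((101,188),(231,233))]
print(fit([(-8,42),(-8,-42)],i))
s=r.sense(); print(s["time"],s["ft_force"],s["qd"].max()); r.hand_in()
E
```

```text
A [583.11904649 185.32418282  73.3       ]
B [554.73835565 106.01476649  73.3       ]
grip [576.45150504 139.368531   117.3       ]
(array([576.46095333, 142.97407564]), np.float64(-19.689631316742165), array([[-0.03950058, -0.11038379],
       [ 0.03950058,  0.11038379]]))
17.6 [ 0.63824349 -0.12048791  0.06235196] 1.9740020509357208
the job is handed in; nothing more can be done
```

The aluminium coin stage is out of its tray and sitting on the scanner base, released. I handed the job in at 17.6 s.

**Lowering:** I held the grip with 80 N and felt the stage down in steps of 0.4–1 mm. It slid about 1 mm along the groove wall, then stopped. It would not move when nudged 0.3 mm sideways. It stopped at the height I worked out for home.

**Pressing:** I took three pressing passes:
- **First:** about 7.2 N for 0.7 s, but with about 3 N of sideways load.
- **Second:** about 5 N while I reduced the sideways load. The tool had pitched about 0.3° from its grasp angle, so I levelled it.
- **Last:** about 7.6 N for 0.65 s. Some 3 N of sideways load was still there, so it was not perfectly straight down.

The highest reading was 8.9 N, or about 12 N on the base with the stage's own weight, so it stayed under 15 N.

**Last checks:** After release, the top camera put the stage at (576.5, 143.0) mm, turned -19.7°. That agrees with the measured seat (576, 143 mm, -19.7°) and with where the arm left it (576.9, 142.7 mm), all within about 1 mm. The wrist force was about zero, and the arm was clear and more than 300 mm away.

**Not checked:** I had no direct view of whether the nose foot touches its pad. I judged that from the height and the tool's level angle. I also took no full final look at every valuable; the coins and bangle in view looked in place.

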